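# Cull the misshapen aggregate and hold the hopper's sprung gate half open

### The arm

A 6-joint arm with a two-finger parallel gripper is mounted at the origin on a cart in front of the work surface, level with it; the furniture and walls round the work are solid. World frame = base frame: x ahead of the robot, y to its left, z up, the work surface at z = 0. Lengths are in mm, angles in rad, forces in N, time in s.
With the tool pointing down it reaches from about 350 to 725 mm from the base axis. Payload 6 kg.
Tool frame: the origin (TCP) lies midway between the tips of the shut fingers; the grasp point (between the pads) lies 19 mm behind it; z points along the fingers, y is the line along which they close (so a half turn about z gives the same grasp; the last joint's range is limited). The gripper opens to 85 mm and grips with 20 to 120 N. Pads are 22 mm wide; open, the fingers measure 114 mm over their backs; the gripper's body (76 mm by 85 mm) begins 54 mm behind the grasp point. The pads swing forward as they close: fully open they stand 13 mm farther back than shut.
Start: joints at [1.565, 0.04, 0.085, 0, -1.615, -0.334], TCP at [199.952, 565.679, 231.261] pointing down, gripper open.
Joint ranges: [-2.56, 2.56], [-1.29, 2.01], [-1.08, 1.49], [-3.29, 1.98], [-2.81, -0.18], [-2.99, 2.99]. Speed limits (rad/s): [2.57, 2.57, 3.01, 3.14, 3.14, 3.14].

### API

Orientations are given as a rotation vector (axis times angle).
In Python, from plant import r gives the robot as it stands.
- The arm moves only by the shell command python3 inch.py 'ROWS' [OPENING] [FORCE]. ROWS is a JSON list of rows, 1 to 10 of them, each of 6 numbers: dx, dy, dz in m, then a rotation vector rx, ry, rz in rad; each row shifts and turns the commanded pose from where the row before left it, along the tool's axes as they then stand; what a row does not reach is not made up. A row lasts 1/12 s, in which the tool goes at most 41.7 mm and 0.125 rad, less where a joint would pass 70% of its speed; a pose out of reach is approached as far as the arm can. OPENING is the finger opening in mm, set as the command begins (- or left out keeps the last). The fingers move at their own pace and stop on an object; FORCE is the grip in N (left out, the last holds). Time passes only in rows, so rows that do not move let the fingers close. It prints the time, the measured TCP pose, the force, the opening and the grip force at its end. Input that does not fit is refused with a message, and nothing moves.
- r.read_state(): the state, without advancing time (a new reading comes with each control period).
- r.camera(name): name is "scene" or "top" or "wrist"; returns the picture (480x640x3 uint8, blue, green, red); there is no depth.
- r.get_calibration(name): a dict with "intrinsics" (3x3 intrinsics, pixels), "rvec" (rotation vector, rad) and "tvec" (3), from world to camera coordinates, as OpenCV has them. Camera axes: x right, y down, z forward; pixel columns grow to the right and rows downward; lengths in mm; the calibration is good to about 2 mm. The wrist camera is an equidistant fisheye: a pixel r from the principal point sees the ray r / f radians off the axis. A picture is of the moment at which its call begins: read the wrist's pose just before it. get_calibration takes no time and is no camera call; for the wrist camera it gives the pose at the moment of the call.
- r.hand_in(): hands the job in; it is judged then, once.
The state is a dict: "time_s": time; "joints": joint angles; "dq": joint speeds; "effort": joint torques, N m; "position": TCP position; "eef_rot": TCP orientation; "force": force on the tool from outside, world axes, zero at the start; "moment": the same for the moment, N m; "finger_gap": finger opening in mm; "gripper_force": force on a finger pad.
Only numpy, scipy, OpenCV 4.12 (cv2) and the standard library are available. Lean on these libraries where they do the work, as an engineer would, in place of code of your own. Each camera call takes 0.05 s, during which the arm holds its last target. There are 200 camera calls.

### The job

We are about to run the loose bulk density of this crushed aggregate: first pick the two misshapen stones, the long splinter and the thin flake, out of the sample tray and put them in the small reject pan, leaving the six chunky ones in the tray and the tools beside it alone. Then take the bail handle of the hopper's spring-closed slide gate, draw it out to half its travel and hold it steady there so that the sample can be poured through slowly. Finish while still holding the gate half open: do not let go.

Things in the scene. Friction and masses are not known exactly. Their poses are not given: they have to be found in the camera images.
- tray: Shallow sheet-steel sample tray, 172 (x) x 322 (y) mm outside, rim 12 mm high, walls and floor 3 mm thick; fixed. Eight stones lie spread out on its floor, about 75 mm apart, in mixed order. Origin: centre of its underside, on the worktop; x points away from the robot's side.
- pan: Small steel reject pan beyond the tray, 95 (x) x 140 (y) mm outside, rim 28 mm high, walls and floor 3 mm thick; empty, fixed. Origin: centre of its underside, on the worktop.
- splinter: Misshapen grey stone: a long splinter, 68 (x) x 21 (y) x 20 (z) mm, lying flat. Origin: its centre, z up. Sides faceted and roughly upright; grasp across y. About 55 g.
- flake: Misshapen grey stone: a thin flat flake, 42 (x) x 31 (y) x 11 (z) mm, lying flat. Origin: its centre, z up. Grasp across y. About 30 g.
- stone_1: Sound, chunky grey stone, 30 x 26 x 25 mm (x, y, z). Origin: its centre.
- stone_2: Sound, chunky grey stone, 28 x 27 x 24 mm (x, y, z). Origin: its centre.
- stone_3: Sound, chunky grey stone, 32 x 27 x 26 mm (x, y, z). Origin: its centre.
- stone_4: Sound, chunky grey stone, 27 x 25 x 24 mm (x, y, z). Origin: its centre.
- stone_5: Sound, chunky grey stone, 29 x 28 x 27 mm (x, y, z). Origin: its centre.
- stone_6: Sound, chunky grey stone, 31 x 25 x 25 mm (x, y, z). Origin: its centre.
- hopper: Aggregate hopper on four steel posts with a grey base plate 190 x 180 mm: funnel of 144 mm mouth, rim 292 mm above the worktop, over a flat slide-gate housing (176 x 164 mm, z 150 to 168 mm), a steel measure under its outlet; fixed. Origin: under the funnel's axis, on the worktop. The gate handle comes out of the side that looks to its -x, towards the robot.
- gate_bar (a point): Middle of the bar of the gate's U-shaped bail handle: level round bar along the hopper's y, 14 mm thick, 178 mm above the worktop, 160 mm to the hopper's -x from the funnel's axis while shut; clear window of 51 (x) x 74 (y) mm behind it, nothing below it. Pinch it from above, fingers closing along the hopper's x. Axes as the hopper's; moves with the gate.
- gate (a joint): Slide gate, m: 0 shut (start), 0.035 half travel, 0.070 fully open; grows as the handle is drawn straight out to the hopper's -x. Springs push it shut: 5 N when shut, 10 N at half, 16 N fully open, plus 1 N friction; let go, it snaps shut. A pointer on the gate's front lip passes three index screws on a strip beside it: shut, half, full.
- calliper: Digital calliper, 208 mm long, lying on the worktop to the left; a bystander. Origin: middle of its underside.
- scoop: Aluminium scoop, 196 mm long, lying on the worktop at the far left; a bystander. Origin: middle of its underside.
- marker: Marker pen, 134 mm long, lying on the worktop behind the pan; a bystander. Origin: middle of its underside.

How it is judged:
By the outcome, as a careful person would: the job done as asked, in the order asked, and still so for the second after the job is handed in, while the arm keeps its last pose, push and grip.
It also fails if it takes over 61 s, if anything falls off the work surface, if the arm or the gripper's body presses on something with over 40 N, if the wrist force passes 120 N, or if a joint passes its speed limit or range.

## Working session

There is one attempt and no reset: what is moved stays moved. The work goes in short steps, Python scripts to look and compute and a shell command to move; the robot and the scene stay as the last step left them, time stands still between calls to the robot, and variables do not carry over. Pictures are saved under pics/ and viewed, at most 13 in all, crops included, and the job is handed in when it is done.

```bash
ls; mkdir -p pics; python3 - <<'E'
from plant import r
import cv2,numpy as np
print(r.read_state())
for n in ("top","scene","wrist"):
    c=r.get_calibration(n); print(n,c)
    im=r.camera(n); cv2.imwrite(f"pics/{n}0.png",im)
E
```

```text
inch.py
pics
plant.py
{'time_s': 0.0, 'joints': array([ 1.56470165e+00,  4.08085628e-02,  8.38031262e-02, -4.94945975e-04,
       -1.61547915e+00, -3.33746115e-01]), 'dq': array([-0.00077902, -0.00051462,  0.00011305,  0.00141164, -0.00047437,
       -0.00055656]), 'effort': array([ 2.42049146e-04, -3.68199277e+01,  3.47408295e+01,  6.93202615e+00,
       -5.47667092e-03,  1.37352853e-05]), 'position': array([199.7782234 , 565.41686812, 230.27033031]), 'eef_rot': array([ 3.09463275e+00, -5.30926677e-01, -3.33616680e-04]), 'force': array([-0.20141584, -0.1854876 , -0.43072704]), 'moment': array([0.01708937, 0.05285786, 0.00015917]), 'gripper_force': 0.0, 'finger_gap': 84.9551397564431}
top {'intrinsics': array([[450.22088053,   0.        , 322.12109851],
       [  0.        , 450.22088053, 245.73436861],
       [  0.        ,   0.        ,   1.        ]]), 'rvec': array([ 2.19437429, -2.19174196,  0.09714006]), 'tvec': array([  72.76593692,  575.81566511, 1434.16015833])}
scene {'intrinsics': array([[548.48114109,   0.        , 311.07511075],
       [  0.        , 548.48114109, 244.14851858],
       [  0.        ,   0.        ,   1.        ]]), 'rvec': array([ 0.55424457, -2.39328777,  1.5291774 ]), 'tvec': array([ 518.80315802,  200.52291824, 1365.41154665])}
wrist {'intrinsics': array([[371.64829954,   0.        , 315.20441939],
       [  0.        , 371.64829954, 237.37170943],
       [  0.        ,   0.        ,   1.        ]]), 'rvec': array([-1.69914538,  2.40553249,  0.3633067 ]), 'tvec': array([599.91901803, -39.04608788, 378.92911272])}
```

View pics/top0.png

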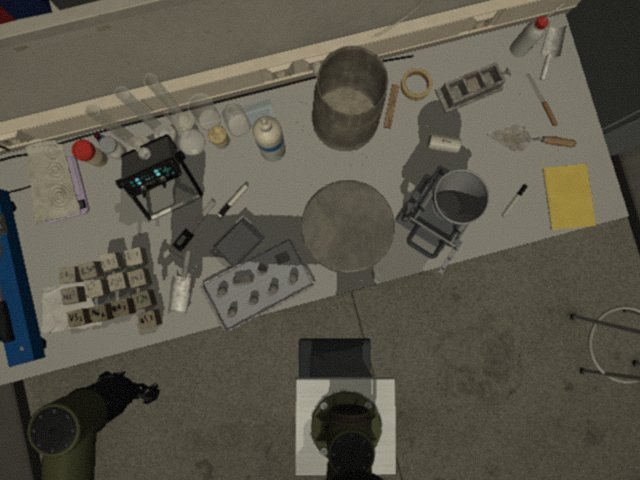

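View pics/scene0.png

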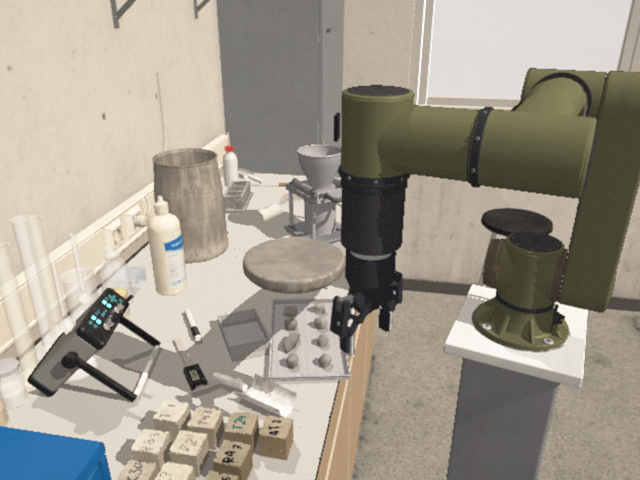

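The top view shows the tray (258,283), pan (238,238), a big disc (348,225), and the hopper (460,195) with its bail handle near (425,245). In the scene view the gripper is near the tray (310,340). I'll check the projections and look at the wrist view.

```bash
cat > h.py <<'E'
import cv2,numpy as np
from plant import r
def R(c): return cv2.Rodrigues(np.array(c["rvec"],float))[0]
def ray(c,px):
    """camera centre and world unit rays of pixels"""
    K=c["intrinsics"]; p=np.atleast_2d(np.array(px,float))
    u=(p-[K[0,2],K[1,2]])/K[0,0]
    if c.get("fish"):
        t=np.linalg.norm(u,axis=1,keepdims=True); d=np.hstack([u/np.maximum(t,1e-9)*np.sin(t),np.cos(t)])
    else: d=np.hstack([u,np.ones((len(u),1))])
    d/=np.linalg.norm(d,axis=1,keepdims=True)
    return -R(c).T@c["tvec"], d@R(c)
def plane(c,px,z):
    o,d=ray(c,px); return o+d*((z-o[2])/d[:,2])[:,None]
def proj(c,P):
    q=np.atleast_2d(P)@R(c).T+c["tvec"]; K=c["intrinsics"]
    if c.get("fish"):
        n=np.linalg.norm(q[:,:2],axis=1,keepdims=True); u=q[:,:2]/np.maximum(n,1e-9)*np.arctan2(n,q[:,2:])
    else: u=q[:,:2]/q[:,2:]
    return u*K[0,0]+[K[0,2],K[1,2]]
def tri(c1,p1,c2,p2):
    (o1,d1),(o2,d2)=ray(c1,p1),ray(c2,p2); out=[]
    for a,b in zip(d1,d2):
        s=np.linalg.lstsq(np.c_[a,-b],o2-o1,rcond=None)[0]; A,B=o1+s[0]*a,o2+s[1]*b
        out.append([*(A+B)/2,np.linalg.norm(A-B)])
    return np.array(out)
def cal(n):
    c=dict(r.get_calibration(n)); c["fish"]=n=="wrist"; return c
E
python3 - <<'E'
from h import *
t=cal("top");s=cal("scene");w=cal("wrist")
for P in ([0,0,0],[200,566,231]): print(proj(t,[P]),proj(s,[P]))
print("tray,pan,hopper",plane(t,[(258,283),(238,238),(430,215),(348,225),(425,245)],0).round())
print("wrist cam at",ray(w,[(0,0)])[0],ray(w,[(320,240)])[1])
a=cv2.imread("pics/top0.png")[150:350,170:510]
cv2.imwrite("pics/top0c.png",cv2.resize(a,None,fx=2.35,fy=2.35,interpolation=cv2.INTER_CUBIC))
E
```

```text
[[344.96425449 426.49816564]] [[519.47656217 324.69788795]]
[[139.90936983 379.39610155]] [[365.74987312 347.97952673]]
tray,pan,hopper [[ 455.  281.    0.]
 [ 602.  348.    0.]
 [ 680. -283.    0.]
 [ 646.  -12.    0.]
 [ 580. -265.    0.]]
wrist cam at [271.25558046 540.87783113 372.83201966] [[-0.29018297  0.08806728 -0.95291028]]
```

View pics/wrist0.png

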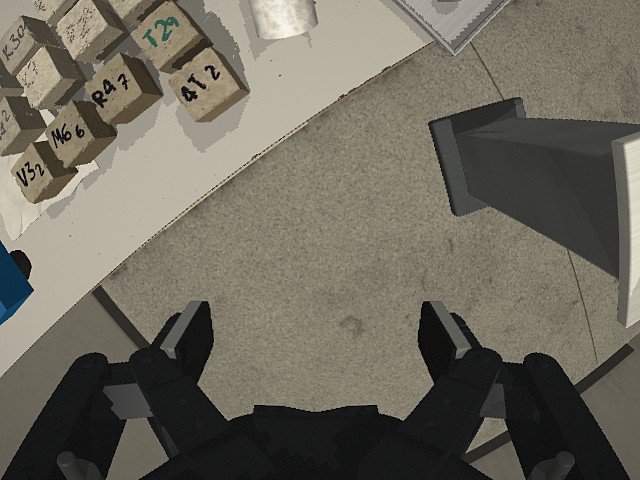

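The wrist view shows only the table edge and the corner of the tray (450,45). I'll move over the tray, stopping twice for a stereo pair.

Units first: shifts go in m. So 36 mm is 0.036, 18 mm is 0.018.

```bash
cat > snap.py <<'E'
import sys,pickle
from h import *
k=sys.argv[1]
c=cal("wrist"); im=r.camera("wrist"); cv2.imwrite(f"pics/w{k}.png",im); pickle.dump(c,open(f"pics/w{k}.pkl","wb"))
s=r.read_state(); print(s["time_s"],s["position"].round(1),s["eef_rot"].round(3),s["finger_gap"].round(1))
E
python3 inch.py '[[0.036, 0.018, 0, 0, 0, 0], [0.036, 0.018, 0, 0, 0, 0], [0.036, 0.018, 0, 0, 0, 0], [0.036, 0.018, 0, 0, 0, 0], [0.036, 0.018, 0, 0, 0, 0], [0.036, 0.018, 0, 0, 0, 0], [0.036, 0.018, 0, 0, 0, 0], [0, 0, 0, 0, 0, 0], [0, 0, 0, 0, 0, 0]]'; python3 snap.py 1
python3 inch.py '[[0.036, 0.018, 0, 0, 0, 0], [0.036, 0.018, 0, 0, 0, 0], [0.036, 0.018, 0, 0, 0, 0], [0, 0, 0, 0, 0, 0], [0, 0, 0, 0, 0, 0], [0, 0, 0, 0, 0, 0]]'; python3 snap.py 2
```

```text
time_s: 0.9
position: [396.7, 361.3, 231.2]
eef_rot: [3.095, -0.537, -0.0]
force: [-0.5, 0.3, 0.4]
finger_gap: 85.6
gripper_force: 0.0
time_s: 1.45
position: [478.8, 276.9, 230.9]
eef_rot: [3.096, -0.53, -0.001]
force: [-0.4, -0.2, 0.2]
finger_gap: 85.3
gripper_force: 0.0Traceback (most recent call last):
  File "snap.py", line 5, in <module>
    s=r.read_state(); print(s["time_s"],s["position"].round(1),s["eef_rot"].round(3),s["finger_gap"].round(1))
                                                                                     ^^^^^^^^^^^^^^^^^^^^^
AttributeError: 'float' object has no attribute 'round'
Traceback (most recent call last):
  File "snap.py", line 5, in <module>
    s=r.read_state(); print(s["time_s"],s["position"].round(1),s["eef_rot"].round(3),s["finger_gap"].round(1))
                                                                                     ^^^^^^^^^^^^^^^^^^^^^
AttributeError: 'float' object has no attribute 'round'
```

View pics/w2.png

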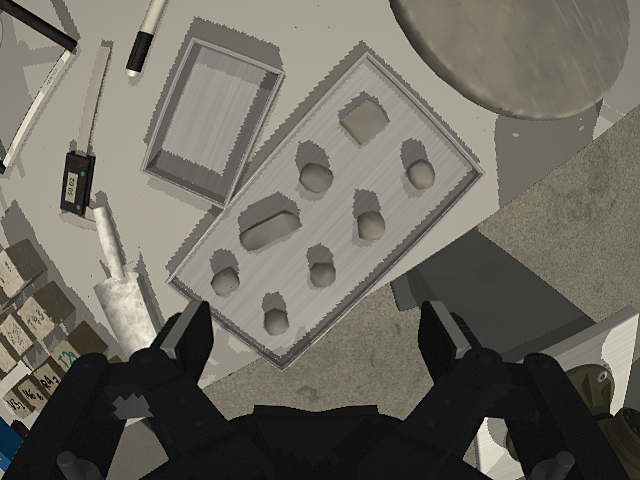

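w2 shows the splinter at (270,230), the flake at (363,121), six round stones, the pan centred near (212,122), and the disc at upper right. Next I segment by warm colour in both wrist views.

```bash
sed -i 's/,s\["finger_gap"\].round(1)//' snap.py; cat > seg.py <<'E'
from h import *
import pickle
def load(k): return cv2.imread(f"pics/w{k}.png"),pickle.load(open(f"pics/w{k}.pkl","rb"))
def stones(k,ctr=None):
    im,c=load(k); f=cv2.GaussianBlur(im,(3,3),0).astype(int)
    m=((f[:,:,2]-f[:,:,0]>9)&(f.sum(2)>150)).astype(np.uint8)*255
    m=cv2.morphologyEx(m,cv2.MORPH_OPEN,np.ones((3,3)))
    out=[]
    for q in cv2.findContours(m,cv2.RETR_EXTERNAL,cv2.CHAIN_APPROX_NONE)[0]:
        a=cv2.contourArea(q)
        if 250<a<4000: out.append((q,a,np.array(cv2.moments(q)["m10"])/a,cv2.moments(q)["m01"]/a))
    return c,out,m
E
python3 - <<'E'
from seg import *
im,_=load(2)
for p in [(270,230),(363,121),(316,178),(300,265),(260,190),(375,190),(180,90),(300,150)]: print(p,im[p[1],p[0]])
for k in (1,2):
    c,o,m=stones(k); cv2.imwrite(f"pics/m{k}.png",m); print(k)
    for q,a,x,y in o:
        P=plane(c,q[:,0],15)[:,:2].astype(np.float32); b=cv2.minAreaRect(P)
        print(round(a),(round(x),round(y)),np.round(b[0]),np.round(b[1],1),round(b[2]))
E
```

```text
(270, 230) [101 113 119]
(363, 121) [105 118 123]
(316, 178) [102 115 120]
(300, 265) [147 155 161]
(260, 190) [148 157 160]
(375, 190) [146 152 158]
(180, 90) [89 93 96]
(300, 150) [ 93  98 100]
1
654 (506, 469) [-165.  206.] [114.3  63.9] 12
404 (11, 451) [ 128. 1183.] [ 37.  413.6] 25
1258 (488, 440) [-30. 242.] [103.6  83.9] 10
2368 (136, 452) [ 97. 782.] [ 83.2 248.3] 40
616 (617, 320) [ 87. -12.] [120.9  48.7] 69
454 (7, 50) [721. 653.] [91.4 27. ] 11
2
1912 (496, 452) [-17. 134.] [248.2  67.3] 12
2310 (136, 452) [176. 697.] [ 83.2 244.7] 40
```

```bash
sed -i 's/m=((f.*$/m=(((f[:,:,2]-f[:,:,0])\/(f[:,:,2]+1)>.115)\&(f[:,:,2]>50)).astype(np.uint8)*255/' seg.py
python3 - <<'E'
from seg import *
for k in (1,2):
    c,o,m=stones(k); print(k)
    for q,a,x,y in o:
        P=plane(c,q[:,0],15)[:,:2].astype(np.float32); b=cv2.minAreaRect(P)
        if 400<b[0][0]<650 and 100<b[0][1]<450: print(round(a),(round(x),round(y)),np.round(b[0]),np.round(b[1],1),round(b[2]))
    cv2.imwrite(f"pics/m{k}.png",m)
i=np.hstack([cv2.resize(cv2.imread("pics/w1.png"),(400,300)),cv2.resize(cv2.imread("pics/m2.png"),(400,300))]); cv2.imwrite("pics/v1.png",i)
E
```

```text
1
612 (270, 183) [431. 397.] [24.3 30.3] 6
508 (376, 174) [403. 295.] [25.9 22.8] 72
638 (426, 121) [439. 231.] [29.1 26.9] 73
1324 (320, 124) [468. 332.] [21.3 64.6] 7
624 (471, 74) [471. 169.] [28.6 33.2] 11
723 (371, 69) [503. 268.] [31.1 28.3] 45
410 (171, 48) [596. 442.] [31.6 21.8] 88
1020 (415, 21) [538. 207.] [30.7 40.6] 20
2
520 (225, 281) [431. 398.] [25.6 34.2] 14
466 (323, 274) [404. 296.] [24.2 26.2] 70
622 (371, 225) [439. 232.] [26.7 29.5] 72
1245 (269, 230) [468. 331.] [23.9 63.8] 7
698 (316, 178) [502. 269.] [31.  27.4] 59
598 (421, 174) [472. 168.] [30.1 26.9] 13
1185 (365, 121) [539. 205.] [31. 40.] 22
750 (463, 118) [517. 109.] [89.1 28. ] 32
676 (299, 83) [593. 249.] [36.9 55.1] 62
```

View pics/v1.png

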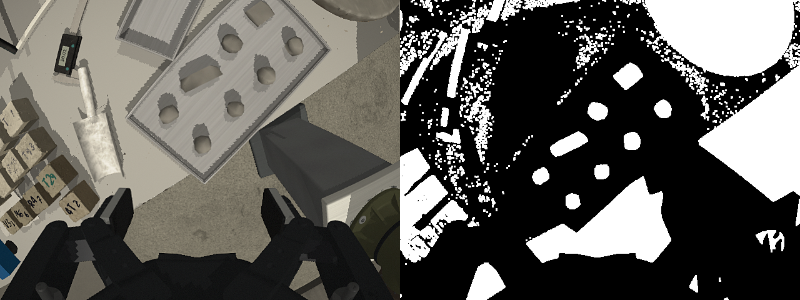

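Segmentation is clean and consistent across views: splinter (468,331) with grasp axis about 7°, flake (538,206) with grasp axis about 21°. Now the heights, pan corners and disc.

```bash
python3 - <<'E'
from seg import *
c1,_,_=stones(1);c2,_,_=stones(2)
a=[(320,124),(415,21),(371,69)]
def cen(k):
    c,o,m=stones(k); return np.array([(x,y) for q,A,x,y in o])
C1,C2=cen(1),cen(2)
n=lambda C,p:C[np.argmin(np.linalg.norm(C-p,axis=1))]
p1=[n(C1,p) for p in [(320,124),(415,21),(371,69),(270,183)]];p2=[n(C2,p) for p in [(269,230),(365,121),(316,178),(225,281)]]
print("splinter flake stones tri",tri(c1,p1,c2,p2).round(1))
# pan rim corners and tray corners (refined)
def ref(k,p):
    g=cv2.cvtColor(load(k)[0],cv2.COLOR_BGR2GRAY)
    return cv2.cornerSubPix(g,np.array(p,np.float32)[:,None],(4,4),(-1,-1),(3,50,.01))[:,0]
pc=ref(2,[(194,40),(283,73),(223,205),(145,172)]); P=plane(c2,pc,28); print(pc.round(1),"pan",P.round(1),P.mean(0).round(1),[np.linalg.norm(P[i]-P[i-1]).round(1) for i in range(4)])
v=(P[0]+P[1]-P[2]-P[3]); print("pan long axis deg",np.degrees(np.arctan2(v[1],v[0])))
b=ref(1,[(187,56),(275,102)]); print(b,"pan tri",tri(c1,b,c2,pc[[3,2]]).round(1))
tc=ref(2,[(366,54),(483,173),(282,368),(169,280)]); T=plane(c2,tc,12); print("tray",T.round(1),T.mean(0).round(1))
t,s=cal("top"),cal("scene")
print("disc",tri(t,[(348,225),(302,225),(395,225)],s,[(295,258),(272,283),(330,240)]).round())
print("joints",r.read_state()["joints"].round(3))
E
```

```text
splinter flake stones tri [[4.673e+02 3.316e+02 1.070e+01 8.000e-01]
 [5.390e+02 2.050e+02 7.500e+00 6.000e-01]
 [5.026e+02 2.684e+02 1.680e+01 1.000e-01]
 [4.314e+02 3.967e+02 1.630e+01 2.000e-01]]Traceback (most recent call last):
  File "<stdin>", line 14, in <module>
  File "<stdin>", line 13, in ref
cv2.error: OpenCV(4.12.0) :-1: error: (-5:Bad argument) in function 'cornerSubPix'
> Overload resolution failed:
>  - Layout of the output array corners is incompatible with cv::Mat
>  - Expected Ptr<cv::UMat> for argument 'corners'
```

Heights agree with the text (splinter centre ~11–13, flake ~8, stones ~16).

```bash
python3 - <<'E'
from seg import *
c1=load(1)[1];c2=load(2)[1]
def ref(k,p):
    g=cv2.cvtColor(load(k)[0],cv2.COLOR_BGR2GRAY)
    return cv2.cornerSubPix(g,np.array(p,np.float32).reshape(-1,1,2).copy(),(4,4),(-1,-1),(3,50,.01)).reshape(-1,2)
pc=ref(2,[(194,40),(283,73),(223,205),(145,172)]); P=plane(c2,pc,28); print(pc.round(1),"pan",P.round(1),P.mean(0).round(1),[np.linalg.norm(P[i]-P[i-1]).round(1) for i in range(4)])
v=(P[0]+P[1]-P[2]-P[3]); print("pan long axis deg",np.degrees(np.arctan2(v[1],v[0])))
b=ref(1,[(187,56),(275,102)]); print(b,"pan tri",tri(c1,b,c2,pc[[3,2]]).round(1))
tc=ref(2,[(366,54),(483,173),(282,368),(169,280)]); T=plane(c2,tc,12); print("tray",T.round(1),T.mean(0).round(1))
t,s=cal("top"),cal("scene")
print("disc",tri(t,[(348,225),(302,225),(395,225)],s,[(295,258),(272,283),(330,240)]).round())
print("joints",r.read_state()["joints"].round(3))
E
```

```text
[[192.3  36.5]
 [284.6  72.5]
 [223.7 208.7]
 [142.9 169.8]] pan [[674.9 331.1  28. ]
 [606.5 261.8  28. ]
 [506.2 362.   28. ]
 [573.3 426.7  28. ]] [590.2 345.4  28. ] [np.float64(139.6), np.float64(97.4), np.float64(141.7), np.float64(93.2)]
pan long axis deg -44.134411587456626
[[188.83313  59.23377]
 [275.      102.     ]] pan tri [[572.8 425.1  30.5   1. ]
 [503.7 365.2  15.    2.5]]
tray [[601.3 182.6  12. ]
 [451.7 100.3  12. ]
 [299.3 383.7  12. ]
 [450.6 466.1  12. ]] [450.7 283.2  12. ]
disc [[ 638.  -10.   44.    5.]
 [ 636.  136.   33.   11.]
 [ 620. -168.   42.   46.]]
joints [ 0.888 -0.084 -0.038 -0.    -1.617  0.345]
```

To row units: -24 mm is -0.024, -14 mm is -0.014.

```bash
python3 inch.py '[[-0.014, -0.024, 0, 0, 0, 0], [-0.014, -0.024, 0, 0, 0, 0], [0, 0, 0.02, 0, 0, 0.123], [0, 0, 0.02, 0, 0, 0.123], [0, 0, 0.02, 0, 0, 0.123], [0, 0, 0.02, 0, 0, 0.123], [0, 0, 0.02, 0, 0, 0.123], [0, 0, 0.02, 0, 0, 0.123], [0, 0, 0.02, 0, 0, 0.123], [0, 0, 0.02, 0, 0, 0.123]]' 50
python3 inch.py '[[0, 0, 0, 0, 0, 0.123], [0, 0, 0, 0, 0, 0], [0, 0, 0, 0, 0, 0], [0, 0, 0, 0, 0, 0]]'
cat > to.py <<'E'
# python3 to.py X Y Z GRASPDEG : displacement in tool axes to world target
import sys
from h import *
X,Y,Z,A=map(float,sys.argv[1:5]); s=r.read_state(); M=cv2.Rodrigues(s["eef_rot"])[0]
d=M.T@(np.array([X,Y,Z])-s["position"]); y=M[:,1]; a=np.degrees(np.arctan2(y[1],y[0]))
e=(A-a+90)%180-90; print("tool d",d.round(1),"tool rz",round(-np.radians(e),3),"yaw",round(a,1),"tilt",M[:,2].round(3),"q6",s["joints"][5].round(2),"F",s["force"].round(1))
E
python3 to.py 467.8 331.5 6 7
```

```text
time_s: 2.33
position: [467.6, 332.1, 70.4]
eef_rot: [-2.475, 1.935, 0.0]
force: [-0.3, 0.4, 0.2]
finger_gap: 50.2
gripper_force: 0.0
time_s: 2.67
position: [468.8, 331.8, 72.4]
eef_rot: [-2.359, 2.072, -0.0]
force: [-0.1, -0.1, -0.5]
finger_gap: 50.2
gripper_force: 0.0
tool d [ 0.2  1.1 66.4] tool rz 0.007 yaw -172.6 tilt [ 0.001  0.001 -1.   ] q6 -0.84 F [-0.1 -0.1 -0.5]
```

To row units: 20 mm is 0.02, 14 mm is 0.014.

```bash
python3 inch.py '[[0, 0.001, 0.02, 0, 0, 0], [0, 0, 0.02, 0, 0, 0], [0, 0, 0.014, 0, 0, 0], [0, 0, 0.009, 0, 0, 0], [0, 0, 0.003, 0, 0, 0], [0, 0, 0, 0, 0, 0], [0, 0, 0, 0, 0, 0]]'
python3 inch.py '[[0, 0, 0, 0, 0, 0], [0, 0, 0, 0, 0, 0], [0, 0, 0, 0, 0, 0], [0, 0, 0, 0, 0, 0], [0, 0, 0, 0, 0, 0], [0, 0, 0, 0, 0, 0], [0, 0, 0, 0, 0, 0]]' 0 50
```

```text
time_s: 3.25
position: [468.5, 331.0, 6.5]
eef_rot: [-2.355, 2.077, -0.001]
force: [0.7, -0.1, -0.2]
finger_gap: 50.2
gripper_force: 0.0
time_s: 3.83
position: [468.5, 331.0, 6.5]
eef_rot: [-2.354, 2.078, -0.001]
force: [-0.6, 0.8, 5.5]
finger_gap: 19.8
gripper_force: 51.0
```

To row units: -30 mm is -0.03, -25 mm is -0.025.

```bash
python3 inch.py '[[0, 0, -0.02, 0, 0, 0], [0, 0, -0.03, 0, 0, 0], [0, 0, -0.025, 0, 0, 0], [0, 0, 0, 0, 0, 0], [0, 0, 0, 0, 0, 0]]'; python3 to.py 567 367.5 80 135.9
```

```text
time_s: 4.25
position: [468.4, 331.1, 81.7]
eef_rot: [-2.353, 2.078, 0.001]
force: [0.2, 0.0, -0.7]
finger_gap: 19.5
gripper_force: 50.3
tool d [ -24.  -102.4    1.9] tool rz 0.894 yaw -172.9 tilt [ 0.001  0.002 -1.   ] q6 -0.84 F [ 0.2  0.  -0.7]
```

```bash
python3 inch.py '[[-0.008, -0.034, 0, 0, 0, 0], [-0.008, -0.034, 0, 0, 0, 0], [-0.008, -0.034, 0, 0, 0, 0], [0, 0, 0, 0, 0, 0.12], [0, 0, 0, 0, 0, 0.12], [0, 0, 0, 0, 0, 0.12], [0, 0, 0, 0, 0, 0.12], [0, 0, 0, 0, 0, 0.12], [0, 0, 0, 0, 0, 0.12], [0, 0, 0, 0, 0, 0.12]]'
python3 inch.py '[[0, 0, 0, 0, 0, 0.054], [0, 0, 0.02, 0, 0, 0], [0, 0, 0.02, 0, 0, 0], [0, 0, 0, 0, 0, 0], [0, 0, 0, 0, 0, 0]]'; python3 to.py 567 367.5 10 135.9; python3 snap.py 3
```

```text
time_s: 5.08
position: [565.4, 366.3, 77.8]
eef_rot: [1.292, -2.86, 0.001]
force: [-0.4, 0.6, -0.5]
finger_gap: 19.7
gripper_force: 50.3
time_s: 5.5
position: [565.0, 365.6, 37.4]
eef_rot: [1.222, -2.889, 0.003]
force: [-0.1, -0.0, 0.3]
finger_gap: 19.8
gripper_force: 50.3
tool d [-2.9 -0.1 27.4] tool rz -0.0 yaw 135.9 tilt [-0.004 -0.004 -1.   ] q6 -1.64 F [-0.1 -0.   0.3]
5.55 [566.  366.4  39.5] [ 1.224e+00 -2.891e+00  2.000e-03]
```

View pics/w3.png

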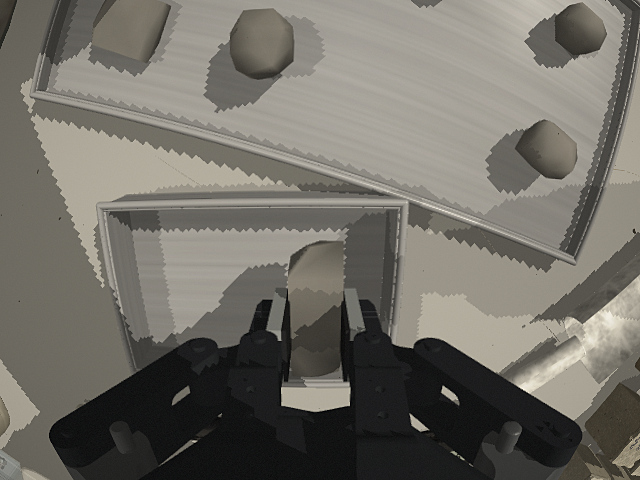

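w3 shows the splinter (316,310) held over the pan, across its short side and clear of the walls. Lowering and releasing.

```bash
python3 inch.py '[[-0.002, 0, 0.015, 0, 0, 0], [0, 0, 0.01, 0, 0, 0], [0, 0, 0.003, 0, 0, 0], [0, 0, 0, 0, 0, 0], [0, 0, 0, 0, 0, 0]]'
python3 inch.py '[[0, 0, 0, 0, 0, 0], [0, 0, 0, 0, 0, 0], [0, 0, 0, 0, 0, 0], [0, 0, -0.015, 0, 0, 0], [0, 0, -0.03, 0, 0, 0], [0, 0, -0.035, 0, 0, 0], [0, 0, 0, 0, 0, 0], [0, 0, 0, 0, 0, 0]]' 42; python3 snap.py 4; python3 to.py 539 205.2 80 21
```

```text
time_s: 5.97
position: [567.7, 368.2, 12.3]
eef_rot: [1.225, -2.893, 0.001]
force: [0.1, -0.0, -0.7]
finger_gap: 19.7
gripper_force: 50.3
time_s: 6.63
position: [569.0, 369.5, 96.4]
eef_rot: [-1.222, 2.887, 0.003]
force: [-0.8, 0.4, -0.4]
finger_gap: 42.1
gripper_force: 0.0
6.6833 [568.  368.8  93.9] [-1.223e+00  2.891e+00  2.000e-03]
tool d [137.7 -93.1  13.4] tool rz -1.137 yaw 135.9 tilt [ 0.002  0.002 -1.   ] q6 -1.64 F [-0.2 -0.1 -0.6]
```

```bash
python3 inch.py '[[0.0345, -0.0233, 0, 0, 0, 0], [0.0345, -0.0233, 0, 0, 0, 0], [0.0345, -0.0233, 0, 0, 0, 0], [0.0345, -0.0233, 0, 0, 0, 0], [0, 0, 0, 0, 0, -0.124], [0, 0, 0, 0, 0, -0.124], [0, 0, 0, 0, 0, -0.124], [0, 0, 0, 0, 0, -0.124], [0, 0, 0, 0, 0, -0.124], [0, 0, 0, 0, 0, -0.124]]' 55
python3 inch.py '[[0, 0, 0, 0, 0, -0.124], [0, 0, 0, 0, 0, -0.124], [0, 0, 0, 0, 0, -0.124], [0, 0, 0, 0, 0, -0.021], [0, 0, 0, 0, 0, 0], [0, 0, 0, 0, 0, 0]]'; python3 snap.py 5;python3 to.py 539 205.2 5 21
python3 - <<'E'
from seg import *
c,o,m=stones(5)
for q,a,x,y in o:
    for z in (8,14):
        P=plane(c,q[:,0],z)[:,:2].astype(np.float32); b=cv2.minAreaRect(P)
        if 480<b[0][0]<600 and 150<b[0][1]<240: print(round(a),z,(round(x),round(y)),np.round(b[0]),np.round(b[1],1),round(b[2]))
c,o,m=stones(4)
for q,a,x,y in o:
    P=plane(c,q[:,0],14)[:,:2].astype(np.float32); b=cv2.minAreaRect(P)
    print("w4",round(a),(round(x),round(y)),np.round(b[0]),np.round(b[1],1),round(b[2]))
E
```

```text
time_s: 7.52
position: [537.9, 204.0, 91.0]
eef_rot: [2.198, -2.242, -0.001]
force: [-0.4, -0.7, -0.3]
finger_gap: 54.8
gripper_force: 0.0
time_s: 8.02
position: [538.2, 204.2, 91.7]
eef_rot: [2.586, -1.783, -0.001]
force: [-0.0, 0.1, 0.2]
finger_gap: 55.2
gripper_force: 0.0
8.0667 [538.3 204.2  91.9] [ 2.586 -1.782 -0.   ]
tool d [-0.7 -1.1 86.9] tool rz -0.002 yaw -159.1 tilt [-0.001 -0.    -1.   ] q6 -0.35 F [0.5 0.5 0. ]
2746 8 (314, 245) [539. 205.] [31.4 41.3] 21
2746 14 (314, 245) [540. 203.] [30.6 40.2] 21
w4 593 (18, 471) [1145.  307.] [ 55.1 179.3] 71
w4 356 (446, 437) [613. 592.] [59.3 16.5] 87
w4 1254 (325, 401) [662. 467.] [18.5 96.4] 54
w4 346 (116, 362) [759. 327.] [15.1 38.7] 84
w4 272 (295, 350) [634. 418.] [16.9 25.9] 51
w4 1769 (19, 370) [931. 273.] [208.   67.5] 14
w4 344 (431, 316) [546. 466.] [33.3 19.8] 7
w4 1786 (624, 321) [403. 650.] [ 52.3 115. ] 15
w4 375 (455, 284) [520. 459.] [22.5 26. ] 31
w4 264 (465, 261) [503. 450.] [13.8 18. ] 31
w4 518 (416, 264) [531. 431.] [28.2 27.3] 40
w4 408 (473, 236) [488. 441.] [16.2 31.8] 27
w4 362 (588, 241) [414. 517.] [17.4 56. ] 74
w4 2962 (317, 241) [567. 369.] [63.9 21.6] 46
w4 1476 (499, 132) [430. 398.] [25.7 35. ] 16
w4 758 (16, 145) [681. 153.] [78.7 23.7] 0
w4 1456 (587, 142) [372. 459.] [38.3 65.9] 18
w4 870 (77, 107) [615. 182.] [48.6 30.1] 70
w4 1886 (275, 53) [503. 268.] [31.7 26.9] 46
w4 1236 (528, 35) [366. 363.] [26.9 35.9] 69
w4 2490 (170, 35) [538. 208.] [30.9 41.4] 21
```

The splinter lies in the pan at (567,369) and the flake is confirmed at (539,205), 21°. Grasping it.

To row units: 30 mm is 0.03, 5 mm is 0.005.

```bash
python3 inch.py '[[-0.0007, -0.001, 0.03, 0, 0, 0], [0, 0, 0.025, 0, 0, 0], [0, 0, 0.015, 0, 0, 0], [0, 0, 0.01, 0, 0, 0], [0, 0, 0.005, 0, 0, 0], [0, 0, 0.002, 0, 0, 0], [0, 0, 0, 0, 0, 0], [0, 0, 0, 0, 0, 0]]'
python3 inch.py '[[0, 0, 0, 0, 0, 0], [0, 0, 0, 0, 0, 0], [0, 0, 0, 0, 0, 0], [0, 0, 0, 0, 0, 0], [0, 0, 0, 0, 0, 0], [0, 0, 0, 0, 0, 0]]' 0 50
python3 inch.py '[[0, 0, -0.015, 0, 0, 0], [0, 0, -0.03, 0, 0, 0], [0, 0, -0.03, 0, 0, 0], [0, 0, 0, 0, 0, 0], [0, 0, 0, 0, 0, 0]]'; python3 to.py 614 322 80 135.9
```

```text
time_s: 8.73
position: [539.8, 205.8, 6.6]
eef_rot: [-2.588, 1.778, -0.002]
force: [0.5, -0.2, -0.1]
finger_gap: 55.1
gripper_force: 0.0
time_s: 9.23
position: [539.8, 205.7, 6.6]
eef_rot: [-2.588, 1.778, -0.002]
force: [-1.0, 1.0, 5.9]
finger_gap: 29.8
gripper_force: 50.0
time_s: 9.65
position: [540.1, 206.1, 82.4]
eef_rot: [-2.586, 1.777, -0.002]
force: [-0.2, -0.2, -0.6]
finger_gap: 29.0
gripper_force: 49.4
tool d [ -81.7 -110.6    2.9] tool rz 1.137 yaw -159.0 tilt [ 0.003  0.002 -1.   ] q6 -0.34 F [-0.2 -0.2 -0.6]
```

```bash
python3 to.py 607 328.5 80 135.9;python3 inch.py '[[0, 0, 0, 0, 0, 0.12], [0, 0, 0, 0, 0, 0.12], [0, 0, 0, 0, 0, 0.12], [0, 0, 0, 0, 0, 0.12], [0, 0, 0, 0, 0, 0.12], [0, 0, 0, 0, 0, 0.12], [0, 0, 0, 0, 0, 0.12], [0, 0, 0, 0, 0, 0.12], [0, 0, 0, 0, 0, 0.12], [0, 0, 0, 0, 0, 0.057]]'; python3 to.py 607 328.5 80 135.9
```

```text
tool d [ -90.3 -106.4    2.9] tool rz 1.137 yaw -159.0 tilt [ 0.003  0.002 -1.   ] q6 -0.34 F [-0.2 -0.2 -0.6]
time_s: 10.48
position: [538.4, 205.0, 78.6]
eef_rot: [1.214, -2.895, 0.0]
force: [-0.5, 1.1, 0.0]
finger_gap: 28.9
gripper_force: 49.4
tool d [-136.2   37.6   -1.7] tool rz -0.007 yaw 135.5 tilt [-0.002 -0.001 -1.   ] q6 -1.49 F [-0.5  1.1  0. ]
```

```bash
python3 inch.py '[[-0.034, 0.0094, 0, 0, 0, 0], [-0.034, 0.0094, 0, 0, 0, 0], [-0.034, 0.0094, 0, 0, 0, 0], [-0.034, 0.0094, 0, 0, 0, 0], [0, 0, 0.02, 0, 0, 0], [0, 0, 0.018, 0, 0, 0], [0, 0, 0, 0, 0, 0], [0, 0, 0, 0, 0, 0]]'; python3 to.py 607 328.5 12 135.9; python3 snap.py 6
```

```text
time_s: 11.15
position: [605.7, 328.2, 39.7]
eef_rot: [1.223, -2.889, 0.003]
force: [0.9, 0.4, 0.9]
finger_gap: 29.1
gripper_force: 49.5
tool d [-1.3 -0.7 27.6] tool rz -0.0 yaw 135.9 tilt [-0.004 -0.003 -1.   ] q6 -1.56 F [0.9 0.4 0.9]
11.2 [606.6 328.6  41.9] [ 1.224e+00 -2.892e+00  2.000e-03]
```

View pics/w6.png

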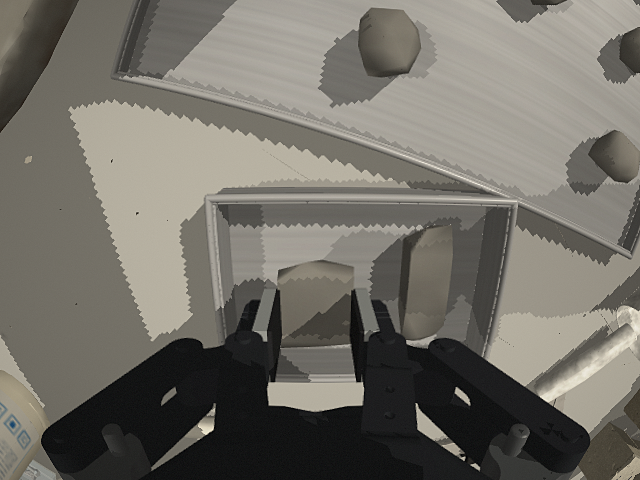

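w6 shows the flake (316,305) held over the pan, with the splinter lying at (427,280), clear of the finger. Releasing.

```bash
python3 inch.py '[[-0.001, 0, 0.015, 0, 0, 0], [0, 0, 0.01, 0, 0, 0], [0, 0, 0.003, 0, 0, 0], [0, 0, 0, 0, 0, 0], [0, 0, 0, 0, 0, 0]]'
python3 inch.py '[[0, 0, 0, 0, 0, 0], [0, 0, 0, 0, 0, 0], [0, 0, 0, 0, 0, 0], [0, 0, -0.015, 0, 0, 0], [0, 0, -0.035, 0, 0, 0], [0, 0, -0.04, 0, 0, 0], [0, 0, -0.04, 0, 0, 0], [0, 0, -0.04, 0, 0, 0], [0, 0, 0, 0, 0, 0], [0, 0, 0, 0, 0, 0]]' 40; python3 snap.py 7
python3 - <<'E'
from seg import *
c,o,m=stones(7)
for q,a,x,y in o:
    P=plane(c,q[:,0],12)[:,:2].astype(np.float32); b=cv2.minAreaRect(P)
    if np.linalg.norm(np.array(b[0])-[590,345])<60: print(round(a),np.round(b[0]),np.round(b[1],1),round(b[2]))
t=cv2.imread("pics/top0.png")[150:290,380:520]; s=cv2.imread("pics/scene0.png")[130:270,250:390]
cv2.imwrite("pics/hop.png",cv2.resize(np.hstack([t,s]),None,fx=2.8,fy=2.8,interpolation=cv2.INTER_CUBIC))
E
```

```text
time_s: 11.62
position: [607.7, 329.8, 15.0]
eef_rot: [-1.224, 2.893, -0.0]
force: [-0.2, 1.0, -0.2]
finger_gap: 29.0
gripper_force: 49.5
time_s: 12.45
position: [608.7, 330.7, 189.0]
eef_rot: [-1.222, 2.886, 0.003]
force: [0.5, -0.1, -1.1]
finger_gap: 40.1
gripper_force: 0.0
12.5 [607.8 330.3 185.7] [-1.224e+00  2.891e+00  2.000e-03]
1422 [606. 329.] [40.6 30.9] 47
1645 [567. 370.] [64.5 24.2] 46
```

View pics/hop.png

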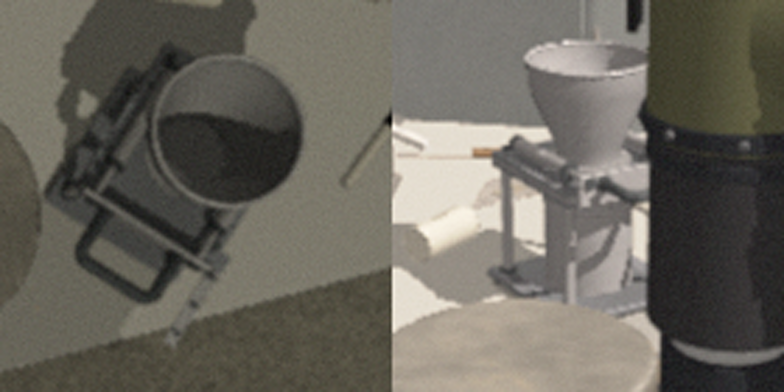

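The top crop shows the bail bar from (82,258) to (150,298) in the crop, middle at full pixel ~(422,250), funnel mouth at (461,196). Both stones lie in the pan.

```bash
python3 - <<'E'
from h import *
t=cal("top"); f=lambda x,y:(x/2.8+380,y/2.8+150)
B=plane(t,[f(82,258),f(150,298),f(118,280)],178); print(B.round(1)); F=plane(t,[f(227,131)],292); print("funnel",F.round(1))
v=B[2]-F[0]; print("dist",np.linalg.norm(v[:2]),"deg hopper x",np.degrees(np.arctan2(-v[1],-v[0])), "bar normal", np.degrees(np.arctan2(B[1,1]-B[0,1],B[1,0]-B[0,0]))+90)
E
python3 to.py 450 -170 260 0; python3 -c "
from plant import r;print(r.read_state()['joints'].round(2))"
```

```text
[[ 575.3 -175.7  178. ]
 [ 534.  -245.5  178. ]
 [ 552.6 -212.7  178. ]]
funnel [[ 687.4 -291.3  292. ]]
dist 156.07544832641204 deg hopper x -30.271511978006668 bar normal -30.572131874524047
tool d [ 468.8 -235.   -75.6] tool rz -0.77 yaw 135.9 tilt [ 0.002  0.002 -1.   ] q6 -1.56 F [-0.5  0.3 -0.8]
[ 0.79  0.28  0.27 -0.   -1.56 -1.56]
```

```bash
python3 to.py 520 -160 262 149.6; python3 inch.py '[[0, 0, -0.038, 0, 0, 0], [0, 0, -0.038, 0, 0, 0], [0, 0, 0, 0, 0, -0.12], [0, 0, 0, 0, 0, -0.12], [0, 0, 0, 0, 0, 0]]' 50; python3 to.py 520 -160 262 149.6
```

```text
tool d [ 412.9 -278.3  -77.5] tool rz -0.239 yaw 135.9 tilt [ 0.002  0.002 -1.   ] q6 -1.56 F [-0.5  0.3 -0.8]
time_s: 12.92
position: [607.3, 330.0, 258.9]
eef_rot: [1.567, -2.721, -0.0]
force: [-0.0, 0.0, -0.6]
finger_gap: 50.0
gripper_force: 0.0
tool d [ 467.6 -170.3   -2.5] tool rz 0.005 yaw 149.9 tilt [-0.002 -0.001 -1.   ] q6 -1.31 F [-0.   0.  -0.6]
```

```bash
python3 inch.py '[[0.039, -0.0142, 0, 0, 0, 0], [0.039, -0.0142, 0, 0, 0, 0], [0.039, -0.0142, 0, 0, 0, 0], [0.039, -0.0142, 0, 0, 0, 0], [0.039, -0.0142, 0, 0, 0, 0], [0.039, -0.0142, 0, 0, 0, 0], [0.039, -0.0142, 0, 0, 0, 0], [0.039, -0.0142, 0, 0, 0, 0], [0.039, -0.0142, 0, 0, 0, 0], [0.039, -0.0142, 0, 0, 0, 0]]'; python3 inch.py '[[0.039, -0.0142, 0, 0, 0, 0], [0.039, -0.0142, 0, 0, 0, 0], [0, 0, 0, 0, 0, 0], [0, 0, 0, 0, 0, 0], [0, 0, 0, 0, 0, 0]]'; python3 snap.py 8
python3 to.py 548 -208 262 149.6
```

```text
time_s: 13.75
position: [531.6, -80.1, 258.7]
eef_rot: [1.556, -2.727, -0.002]
force: [1.3, -0.7, 0.2]
finger_gap: 49.9
gripper_force: 0.0
time_s: 14.17
position: [517.6, -160.0, 258.9]
eef_rot: [1.557, -2.727, -0.002]
force: [0.7, -0.1, -0.1]
finger_gap: 50.1
gripper_force: 0.0
14.2167 [ 517.9 -159.4  259.1] [ 1.560e+00 -2.725e+00 -2.000e-03]
tool d [ 26.7 -50.6  -2.9] tool rz -0.001 yaw 149.6 tilt [-0.002  0.    -1.   ] q6 -0.6 F [ 0.6 -0.6 -0.1]
```

View pics/w8.png

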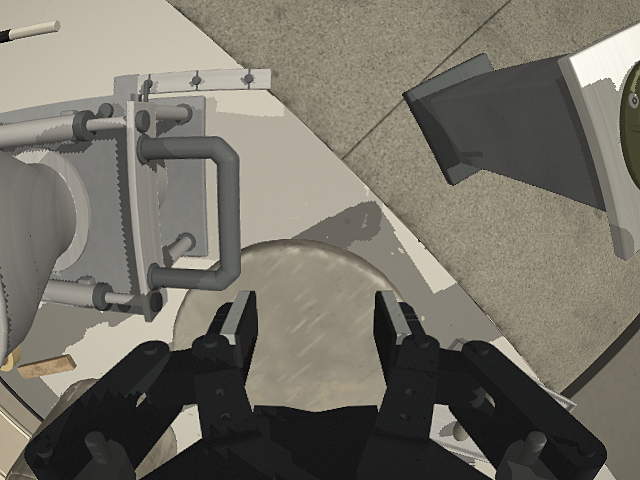

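w8 shows the bail bar from (229,150) to (229,275), middle about (229,212). The index screws are at (148,85), (196,80) and (248,77), with the pointer by the first. Going above the bar for the second view.

To row units: -25 mm is -0.025, 13 mm is 0.013.

```bash
python3 inch.py '[[0.013, -0.025, 0, 0, 0, 0], [0.013, -0.025, 0, 0, 0, 0], [0, 0, 0, 0, 0, 0], [0, 0, 0, 0, 0, 0], [0, 0, 0, 0, 0, 0]]'; python3 snap.py 9
python3 - <<'E'
from seg import *
P=plane(load(8)[1],[(229,212)],178); print(P); print(proj(load(9)[1],P))
for k,rows,x0,x1 in ((8,range(175,256,20),195,260),):
    g=load(k)[0].astype(int); 
    for y in rows: print(y,''.join(f"{v:4d}" for v in g[y,x0:x1,2]))
E
```

```text
time_s: 14.63
position: [548.2, -206.5, 259.8]
eef_rot: [1.563, -2.724, -0.001]
force: [-0.5, 1.0, -0.6]
finger_gap: 50.3
gripper_force: 0.0
14.6833 [ 548.1 -206.5  260.2] [ 1.564 -2.725 -0.   ]
[[ 552.27784262 -206.98540476  178.        ]]
[[308.96137858 248.50724999]]
175  122 121 119 121 121 121 126 134 135 111 129 175 184 180 178 179 180 179 179 180 186 158  86  54  69  80  85  86  92  93  96  97  96  97  98 102 100 101  97  92  92  87  81  66 156 189 182 180 180 179 180 180 180 180 181 180 179 179 181 180 180 180 179 179 179
195  126 125 124 124 124 121 124 127 136 128 114 154 186 181 181 179 180 178 181 180 183 193  73  54  66  78  82  85  89  91  94  97  96  95  96  97  98 100  97  94  93  89  85  71 118 184 182 180 179 180 180 181 179 180 180 180 179 179 179 180 180 181 181 180 181
215  127 124 125 125 125 128 126 126 134 139 121 128 168 184 180 180 180 180 178 181 181 186 169  70  59  72  81  85  87  91  94  98  99 100  98  99  98 100  98  95  93  91  85  76  94 194 184 181 180 181 180 180 181 179 180 179 180 180 180 180 180 179 179 181 180
235  130 128 127 126 126 128 127 127 126 136 141 117 132 174 183 178 182 182 179 180 179 180 188 158  42  61  75  84  86  90  91  94  95  99  96  97  99  98  98  98  94  93  89  81  85 138 191 183 182 180 180 180 180 181 181 181 180 181 180 180 180 180 179 181 181
255  108 108 110 113 114 113 113 111 110 113 118 115 131 170 181 180 180 180 178 179 181 179 184 180 138  46  65  78  83  89  88  94  97  95  99  97  98  98  99  97  96  94  91  86  78  74 115 119 135 148 157 163 169 171 172 172 166 158 152 146 147 150 150 152 152
```

View pics/w9.png

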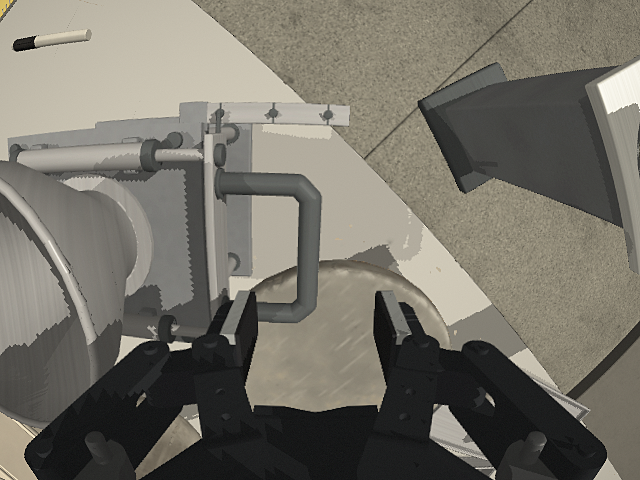

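w9 shows the bar from (309,183) to (307,313), middle about (309,248), exactly where the 178 mm height predicted it. Triangulating.

```bash
python3 - <<'E'
from seg import *
print(tri(load(8)[1],[(228.8,213),(228,180),(229.5,245)],load(9)[1],[(309,248),(309.7,213),(308,281)]).round(1))
E
python3 to.py 552.3 -207 160 149.6
```

```text
[[ 5.527e+02 -2.067e+02  1.771e+02  9.000e-01]
 [ 5.417e+02 -2.250e+02  1.733e+02  2.700e+00]
 [ 5.634e+02 -1.891e+02  1.810e+02  5.000e-01]]
tool d [ -1.7  -3.9 100.2] tool rz 0.002 yaw 149.7 tilt [-0. -0. -1.] q6 -0.51 F [ 0.9 -0.7  0.2]
```

Units first: shifts go in m. So 30 mm is 0.03, 20 mm is 0.02.

```bash
python3 inch.py '[[-0.0017, -0.0039, 0, 0, 0, 0], [0, 0, 0.03, 0, 0, 0], [0, 0, 0.03, 0, 0, 0], [0, 0, 0.02, 0, 0, 0], [0, 0, 0.012, 0, 0, 0], [0, 0, 0.008, 0, 0, 0], [0, 0, 0, 0, 0, 0], [0, 0, 0, 0, 0, 0]]'
python3 inch.py '[[0, 0, 0, 0, 0, 0], [0, 0, 0, 0, 0, 0], [0, 0, 0, 0, 0, 0], [0, 0, 0, 0, 0, 0], [0, 0, 0, 0, 0, 0], [0, 0, 0, 0, 0, 0], [0, 0, 0, 0, 0, 0]]' 0 100; python3 snap.py 10; python3 to.py 552.3 -207 160 149.6
```

```text
time_s: 15.35
position: [552.6, -208.3, 161.6]
eef_rot: [-1.562, 2.725, -0.002]
force: [-0.2, -0.4, 0.6]
finger_gap: 50.2
gripper_force: 0.0
time_s: 15.93
position: [552.5, -208.3, 161.8]
eef_rot: [-1.561, 2.725, -0.002]
force: [-2.0, 1.9, 5.9]
finger_gap: 10.8
gripper_force: 97.6
15.9833 [ 552.5 -208.3  161.8] [-1.561e+00  2.725e+00 -2.000e-03]
tool d [-1.   0.8  1.8] tool rz 0.0 yaw 149.6 tilt [ 0.002 -0.    -1.   ] q6 -0.51 F [-2.5  3.3  5.3]
```

To row units: 4 mm is 0.004, 3 mm is 0.003.

```bash
python3 inch.py '[[0, 0.003, 0, 0, 0, 0], [0, 0.005, 0, 0, 0, 0], [0, 0.005, 0, 0, 0, 0], [0, 0.005, 0, 0, 0, 0], [0, 0.005, 0, 0, 0, 0], [0, 0.005, 0, 0, 0, 0], [0, 0.004, 0, 0, 0, 0], [0, 0.003, 0, 0, 0, 0], [0, 0, 0, 0, 0, 0], [0, 0, 0, 0, 0, 0]]'; python3 inch.py '[[0, 0, 0, 0, 0, 0], [0, 0, 0, 0, 0, 0], [0, 0, 0, 0, 0, 0]]'; python3 to.py 522.3 -190.6 162 149.6; python3 snap.py 11
python3 - <<'E'
import cv2,numpy as np
a=[cv2.resize(cv2.imread(f"pics/w{k}.png")[40:240,60:460],None,fx=2,fy=2)[:300] for k in (10,11)]
cv2.imwrite("pics/v2.png",np.vstack(a))
E
```

```text
time_s: 16.82
position: [524.8, -190.5, 161.9]
eef_rot: [-1.559, 2.72, -0.007]
force: [10.0, -0.2, 0.3]
finger_gap: 10.9
gripper_force: 97.8
time_s: 17.07
position: [524.9, -190.6, 161.8]
eef_rot: [-1.559, 2.72, -0.007]
force: [10.7, -0.8, 1.4]
finger_gap: 11.1
gripper_force: 97.8
tool d [ 1.4  2.2 -0.2] tool rz 0.001 yaw 149.6 tilt [ 0.008 -0.001 -1.   ] q6 -0.54 F [10.7 -0.8  1.4]
17.1167 [ 524.9 -190.6  161.9] [-1.559  2.72  -0.007]
```

View pics/v2.png

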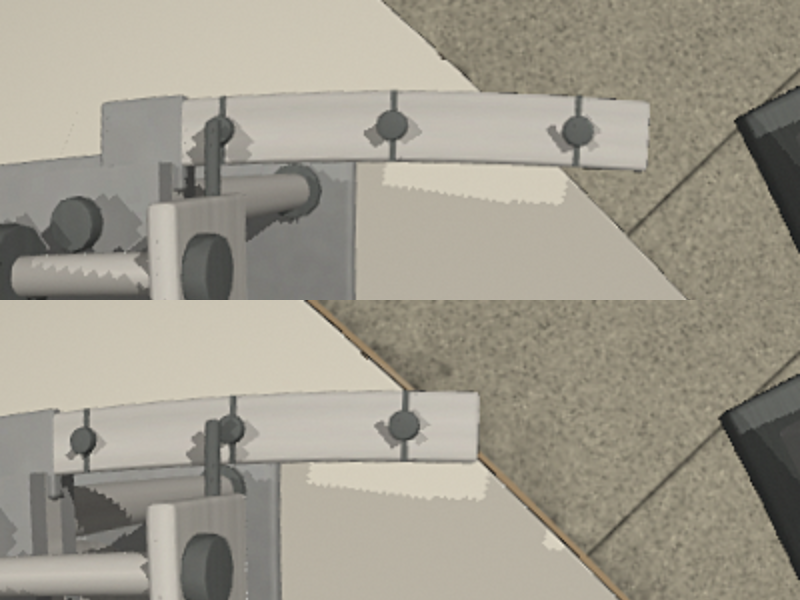

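v2: the pointer stays at crop x=212 before and after the pull, so the bar has not slipped. The half screw is at x=232 where the shut screw was at 222 when aligned, leaving about 2.2 mm, which matches the measured TCP travel of 32.8 mm.

```bash
python3 inch.py '[[0, 0.0012, 0, 0, 0, 0], [0, 0.0012, 0, 0, 0, 0], [0, 0, 0, 0, 0, 0], [0, 0, 0, 0, 0, 0], [0, 0, 0, 0, 0, 0], [0, 0, 0, 0, 0, 0], [0, 0, 0, 0, 0, 0]]'; python3 to.py 522.3 -190.6 162 149.6; python3 snap.py 12
python3 - <<'E'
from seg import *
cs=[]
for k in (10,12):
    g=load(k)[0][95:113,60:460].min(2).astype(int)
    m=(cv2.resize(load(k)[0][40:190,60:460],None,fx=2,fy=2).max(2)<90).astype(np.uint8)
    n,l,s,c=cv2.connectedComponentsWithStats(m[90:160]); print(k,[(c[i].round(1).tolist(),int(s[i,4]),s[i,:4].tolist()) for i in range(1,n) if 150<s[i,4]<3000])
t=r.camera("top"); w=cv2.imread("pics/w12.png")
cv2.imwrite("pics/v3.png",np.vstack([cv2.resize(w[40:190,60:460],None,fx=2,fy=2),cv2.resize(t[180:290,190:490],(800,293))]))
E
```

```text
time_s: 17.7
position: [523.0, -189.3, 161.9]
eef_rot: [-1.559, 2.72, -0.008]
force: [11.9, -1.6, 1.0]
finger_gap: 11.2
gripper_force: 97.7
tool d [ 1.4 -0.1 -0.1] tool rz 0.0 yaw 149.6 tilt [ 0.008 -0.001 -1.   ] q6 -0.54 F [11.9 -1.6  1. ]
17.75 [ 523.  -189.4  161.9] [-1.558  2.72  -0.008]
10 [([769.8, 44.0], 2436, [734, 0, 66, 70]), ([219.7, 47.3], 486, [205, 28, 29, 42])]
12 [([79.7, 50.3], 225, [67, 21, 21, 49]), ([222.8, 44.8], 411, [213, 22, 21, 48])]
```

View pics/v3.png

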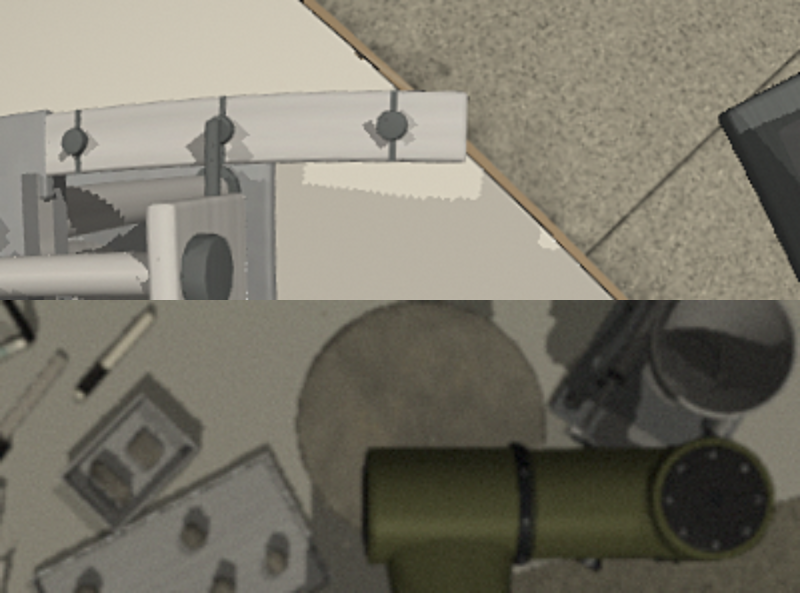

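v3: the half screw now sits at x=222 with the pointer at 212, the same alignment as at shut, so travel is 35 mm. Both stones are in the pan and the grip is steady at 98 N. Handing in.

```bash
python3 -c "
from plant import r
print(r.hand_in())"
```

```text
the job is handed in; nothing more can be done
None
```

The splinter and flake are in the reject pan, and the gripper is still holding the hopper gate at half travel (about 35 mm, pointer at the half index screw); the job was handed in at about 18 s of the 61 s allowed.

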